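# Slide a tooling tray across a transfer gap and snap it into its receiver

## Robot

A 6-joint arm with a two-finger parallel gripper is mounted at the origin on a cart in front of the work surface, level with it; the furniture and walls round the work are solid. World frame = base frame: x ahead of the robot, y to its left, z up, the work surface at z = 0. Lengths are in mm, angles in degrees, forces in N, time in s.
With the tool pointing down it reaches from about 325 to 875 mm from the base axis. Payload 4.4 kg.
Tool frame: the origin (TCP) lies at the very end of the fingers, on their centre line; the grasp point (between the pads) lies 19 mm behind it; z points along the fingers, y is the line along which they close (so a half turn about z gives the same grasp; the last joint's range is limited). The gripper opens to 85 mm and grips with 20 to 120 N. Pads are 22 mm wide; open, the fingers measure 114 mm over their backs; the gripper's body (76 mm by 85 mm) begins 54 mm behind the grasp point. The pads swing forward as they close: fully open they stand 13 mm farther back than shut.
Start: joints at [68.039, 11.837, 88.321, -0, 79.842, -8.623], TCP at [132.664, 559.489, 231.282] pointing down, gripper open.
Joint ranges: [-156.59, 156.59], [-49.26, 127.26], [12.9, 141.05], [-63.56, 243.56], [4.71, 150.69], [-161.64, 161.64]. Speed limits (degrees/s): [159.86, 159.86, 180, 180, 180, 180].

## Interface

Orientations are given as [roll, pitch, yaw] about the fixed x, y, z axes, in that order (R = Rz(yaw) Ry(pitch) Rx(roll)).
In Python, from bench import monitor, eyes, robot gives the robot as it stands.
- The arm moves only by the shell command python3 -m handwheel 'ROWS' [OPENING] [FORCE]. ROWS is JSON, a list of rows, each a list of 4 numbers: the shift along the tool's x, y, z scaled (see below), then the turn about the tool's z scaled (see below). A call has 1 to 5 rows; each row shifts and turns the commanded pose from where the row before left it, along the tool's axes as they then stand; what a row does not reach is not made up. The controller multiplies each number of a shift by 20 mm and each number of a turn by 4 degrees. A row lasts 1/12 s, in which the tool goes at most 41.7 mm and 7.16 degrees, less where a joint would pass 70% of its speed; a pose out of reach is approached as far as the arm can. A call with a number of a shift or a turn outside -1 to 1 is refused whole. A call with a gripper value outside its range is refused whole. OPENING is the opening, from -1 (shut) to 1 (fully open), set as the call begins (- or left out, the last holds). The fingers move at their own pace and stop on an object; FORCE is the grip in N (left out, the last holds). Time passes only in rows, so rows that do not move let the fingers close. It gives the time, the measured TCP pose, the force, the opening and the grip force at its end, in the units of the state.
- monitor.get_obs(): the state, without advancing time (a new reading comes with each control period).
- eyes.read_camera(name): name is "scene" or "top" or "wrist"; returns a dict with "color" (384x512x3 uint8, blue, green, red), "fx", "fy", "cx", "cy" (pixels), "D" ([k1, k2, p1, p2, k3] as OpenCV has them; the pictures are not rectified), "R" (3x3) and "t" (3): a world point X has camera coordinates R X + t; the wrist camera has in their place "tool_from_camera" (4x4, takes a point from camera to tool coordinates, whose origin is the TCP and whose axes are the flange's). Camera axes: x right, y down, z forward; pixel columns grow to the right and rows downward; lengths in mm; the calibration is good to about 2 mm. A picture is of the moment at which its call begins: read the wrist's pose just before it. There is no depth.
- robot.finish_job(): hands the job in; it is judged then, once.
The state is a dict: "time_s": time; "q": joint angles; "qvel": joint speeds; "tau": joint torques, N m; "tcp_pos": TCP position; "tool_rot": TCP orientation; "wrist_force": force on the tool from outside, world axes, zero at the start; "moment": the same for the moment, N m; "opening": finger opening in mm; "grasp_force": force on a finger pad.
Only numpy, scipy, OpenCV 4.12 (cv2) and the standard library are available. Lean on these libraries where they do the work, as an engineer would, in place of code of your own. Each camera call takes 0.05 s, during which the arm holds its last target. There are 200 camera calls.

## Task

Take the loaded tooling tray by its black bridge handle and slide it off the blue loading dock, across the open gap, into the green receiver, holding its rear down just enough to keep it level, so that its heavy nose never dips into the gap. Press it home against the sprung plungers, firmly but without forcing it, until the catch snaps up behind it, then let go. Keep the die ring and the bronze bush in their pockets and leave the other things on the bench alone.

Things in the scene. Friction and masses are not known exactly. Their poses are not given: they have to be found in the camera images.
- dock: Blue-based loading dock, fixed to the bench, 208 mm long (x) and 166 mm wide. Origin: centre of its underside; +x points to the receiver, exit edge at x = 0.100. The tray lies on two rails with white plastic tops (at y = +-0.042), tops 45 mm above the bench, between low side bars (inner faces y = +-0.068, 7 mm above the rails). A bar closes its rear end
- receiver: Green-based receiver, fixed to the bench across the gap. Origin: middle of its entry edge, on the bench; +x leads into it, within 0.012 rad of the dock's +x and up to 3 mm off to the side. The open gap to the dock's exit edge is 94 to 104 mm. Two rails like the dock's, tops 43 mm above the bench (2 mm lower than the dock's), entry ends rounded to 6 mm radius
- receiver_mouth (a point): Middle of the receiver's straight channel entrance at rail height: x = 0.040, y = 0, z = 0.043 in the receiver's frame. From here on the side guides' inner faces are at y = +-0.0625, reaching 14 mm above the rails; back to the entry edge they flare out by 10 mm a side
- plunger_tips (a point): Midway between the black tips of the two sprung plungers at the receiver's far end, where they stand when free: x = 0.193, y = 0 (tips at y = +-0.040), z = 0.056 in the receiver's frame. They meet the tray's front wall and together push back with about 5 N when first touched, 11 N where the catch snaps (nose at x = 0.202) and 13 N at the rigid stops
- stops: Origin midway between the two rigid steel stop buttons (15 mm across, at y = +-0.018) on the receiver's aluminium back plate: x = 0.205, y = 0, z = 0.056 in the receiver's frame. The tray's nose meets them 3 mm beyond the place where the catch snaps up
- catch (a joint): Spring catch, a 24 mm wide steel tongue between the receiver's rails near its entry edge: 0 = up (7 mm above the rails), 0.007 = pressed flush (m; spring 1 to 2.5 N). Its slope faces the dock; the tray rides over it and holds it down. When the tray's rear has passed, it snaps up behind the tray and holds it; a tray let go sooner is pushed back by the plungers
- catch_face (a point): Top of the catch's upright face when the catch is up: x = 0.022, y = 0, z = 0.050 in the receiver's frame. The tray's rear edge must pass this face
- tray: Loose steel tooling tray on the dock's rails, 180 mm long (x), 120 mm wide, walls 24 mm tall, nose's bottom edge rolled to 4.5 mm radius, rear edge square. Origin: centre of its underside; +x points to its nose, toward the receiver. 0.7 to 0.9 kg loaded and nose-heavy: centre of mass about 60 mm behind the nose, so pushed out freely it tips over the dock's edge before the nose reaches the receiver
- tray_nose (a point): Middle of the tray's front edge at underside height: x = 0.090, y = 0, z = 0 in the tray's frame
- tray_handle (a point): Middle of the black bridge handle's bar at the tray's rear: x = -0.068, y = 0, z = 0.052 in the tray's frame. Round bar, 12 mm thick, along the tray's y, 72 mm clear between its posts; fingers from above close on it along the tray's x. All beside it is below z = 0.025. Shortly before the nose reaches the receiver the bar must be held down with 8 to 17 N to keep the nose up
- die_ring: Steel die ring, 62 mm across, 24 mm tall, 0.34 kg, loose in the tray's front pocket on the -y side. Origin: centre of its underside, 6 mm above the tray's underside
- guide_bush: Bronze guide bush, 42 mm flange, 45 mm tall, 0.16 kg, standing loose in the tray's front pocket on the +y side. Origin: centre of its underside, 6 mm above the tray's underside
- tape_measure: Yellow and black tape measure, 74 mm, behind the dock. Loose; leave it where it is. Origin: centre of its underside
- bearing0: Ball bearing, 52 mm across, 14 mm thick, behind the receiver. Loose; leave it where it is. Origin: centre of its underside
- bolt: M16 hexagon bolt standing on its head, 60 mm tall, behind the receiver. Loose; leave it where it is. Origin: centre of its underside
Things that resemble listed ones, but are neither listed nor needed, are in the scene too. There is more than one size of the die_ring; the job needs the largest.

How it is judged (in metres and radians):
On the way, in this order (a step that is already met when the one before it is completed fails the run):
1. the tray bridges the gap level and rides over the receiver's catch (x of tray_nose in the frame of receiver above 0.03 m and value of joint catch above 0.004 m and angle between tray's own z axis and vertical below 0.06 rad), for 0.1 s.
2. the tray is home and the catch has snapped up behind it (x of tray_nose in the frame of receiver between 0.2005 and 0.2055 m and value of joint catch below 0.0025 m), for 0.2 s.
At the end, for the whole second after the job is handed in: The tray rests level (within 0.03 rad) and still in the receiver, its nose 200.5 to 205.5 mm past the entry edge, the catch up (within 2.5 mm) behind it, the die ring and the bush upright on the tray floor in their pockets, and the robot clear (all of step 2 and x of each of die_ring, guide_bush in the frame of tray above 0.03 m and angle between each of die_ring, guide_bush's own z axis and vertical below 0.15 rad and z of each of die_ring, guide_bush in the frame of tray below 0.012 m and angle between tray's own z axis and vertical below 0.03 rad and linear speed of tray below 0.01 m/s); the robot touches nothing.
It fails at once if the tray's nose dips into the gap (more than 4 mm below the dock's rail tops) (height (world z) of tray_nose below 0.041 m).
It fails at once if the tray tilts more than 0.09 rad (angle between tray's own z axis and vertical above 0.09 rad).
It fails at once if the tray is forced: more than 20 N on the stop buttons, or more than 45 N on the receiver (its weight, plungers, catch, stops and guides added up) (contact force between tray and stops above 20 N or contact force between tray and receiver above 45 N).
It fails at once if the tray is pressed on the dock or its side bars with more than 45 N (its weight included) (contact force between tray and dock above 45 N).
It fails at once if a tool or part lying about on the bench is moved more than 20 mm (distance of any of tape_measure, bearing0, bolt from where it was at the start of the episode above 0.02 m).
It also fails if it takes over 51 s, if anything falls off the work surface, if the arm or the gripper's body presses on something with over 40 N, if the wrist force passes 120 N, or if a joint passes its speed limit or range.

## Working session

There is one attempt and no reset: what is moved stays moved. The work goes in short steps, Python scripts to look and compute and a shell command to move; the robot and the scene stay as the last step left them, time stands still between calls to the robot, and variables do not carry over. Pictures are saved under pics/ and viewed, at most 12 in all, crops included, and the job is handed in when it is done.

```bash
ls; mkdir -p pics
python3 - <<'E'
from bench import monitor, eyes, robot
import cv2,numpy as np
o=monitor.get_obs()
print({k:np.round(v,2).tolist() for k,v in o.items()})
ims=[]
for n in("scene","top"):
    c=eyes.read_camera(n);cv2.imwrite(f"pics/{n}0.png",c["color"])
    print(n,c["fx"],c["cx"],c["cy"],c["D"],np.round(c["R"],4).tolist(),np.round(c["t"],1).tolist())
E
```

```text
pics
{'time_s': 0.0, 'q': [68.04, 11.89, 88.41, 0.0, 79.84, -8.62], 'qvel': [0.03, 0.09, 0.03, -0.04, 0.07, -0.01], 'tau': [0.0, -38.3, -29.16, -0.0, 0.01, -0.0], 'tcp_pos': [132.37, 558.76, 230.1], 'tool_rot': [-179.87, -0.02, 166.66], 'wrist_force': [-0.23, 0.05, 0.55], 'moment': [-0.06, -0.01, -0.02], 'grasp_force': 0.0, 'opening': 85.56}
scene 386.83016967209363 259.816508578974 189.25803024010017 [-0.0405439  0.         0.         0.         0.       ] [[0.6802, -0.733, 0.0067], [-0.4728, -0.4458, -0.7601], [0.5601, 0.5139, -0.6498]] [-355.3, 381.9, 558.5]
top 394.8131518280892 251.76702636543732 196.77175802612095 [0.03657945 0.         0.         0.         0.        ] [[-0.0156, -0.9999, 0.0061], [-0.982, 0.0141, -0.1884], [0.1883, -0.009, -0.9821]] [77.0, 567.0, 835.7]
```

View pics/scene0.png

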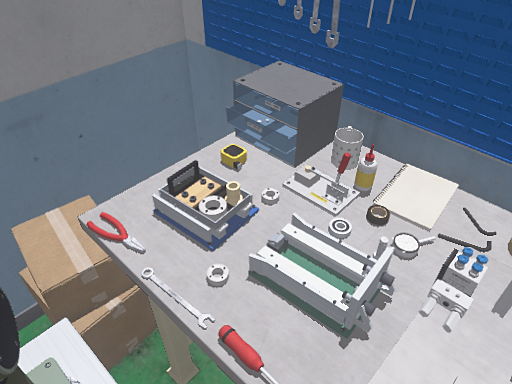

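View pics/top0.png

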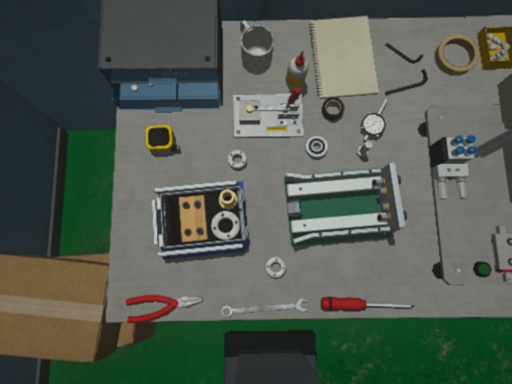

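The scene view shows the blue dock and tray at about (205,200), with the black handle at about (183,177). The green receiver is at about (320,270), and the tape is at (233,155). In the top view the tray is at (200,218) with its handle on the left near (170,217), and the receiver runs from x≈288 to 400 at row 207. Travel is therefore along world −y.

The ring could be confused with the large ring in the tray at top (225,225) or the small loose rings at (237,159) and (275,267). The one in the tray is the largest. The only bridge handle is the one on the tray. Next I'll take a close crop.

```bash
cat > h.py <<'E'
from bench import monitor, eyes, robot
import cv2,numpy as np
from scipy.spatial.transform import Rotation as Ro
def ray(c,uv,pose=None):
    K=np.array([[c["fx"],0,c["cx"]],[0,c["fy"],c["cy"]],[0,0,1]])
    p=cv2.undistortPoints(np.array(uv,float).reshape(-1,1,2),K,np.array(c["D"],float))[:,0]
    d=np.c_[p,np.ones(len(p))]
    if pose is None:
        R=np.array(c["R"]);return -R.T@np.array(c["t"]), d@R
    T=np.array(c["tool_from_camera"]);Rt=Ro.from_euler("xyz",pose["tool_rot"],degrees=True).as_matrix()
    return np.array(pose["tcp_pos"])+Rt@T[:3,3], d@(Rt@T[:3,:3]).T
def plane(c,uv,z,pose=None):
    o,d=ray(c,uv,pose); return o+d*((z-o[2])/d[:,2])[:,None]
E
python3 - <<'E'
import cv2
i=cv2.imread("pics/top0.png")[160:270,140:420]
cv2.imwrite("pics/crop1.png",cv2.resize(i,None,fx=2.85,fy=2.85,interpolation=cv2.INTER_CUBIC))
E
```

```text
(no output)
```

View pics/crop1.png

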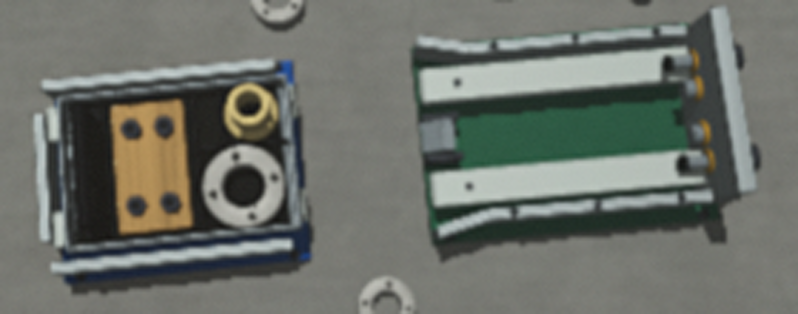

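The crop shows the tray with the large ring at (243,187) and the bush at (250,110), both on the nose side. The handle is at the dark left end (~(80,170)), and the receiver's rails are white with the catch at (437,138). The axis is tilted by about 5°.

Run:
```python
from h import *
c=eyes.read_camera("top");im=c["color"].astype(int)
m=((im.min(2)>195)).astype(np.uint8)
m[:, :140]=0;m[:160]=0;m[275:]=0;m[:,420:]=0
cs,_=cv2.findContours(m,cv2.RETR_EXTERNAL,cv2.CHAIN_APPROX_NONE)
for k in cs:
    if cv2.contourArea(k)<25: continue
    cx=k[:,0].mean(0); z=43 if cx[0]>280 else 52
    P=plane(c,k[:,0],z)[:,:2].astype(np.float32)
    r=cv2.minAreaRect(P);b=cv2.boxPoints(r)
    e=max(((b[1]-b[0]),(b[2]-b[1])),key=np.linalg.norm); e=e*(-np.sign(e[1]))
    print(cx.round(0),np.round(r[0],1),np.round(r[1],1),"yaw",round(np.degrees(np.arctan2(e[1],e[0])),2))
print("col>",im[205:212,290:300].min(2))
# catch, handpicked tray points at crop: rear/front rim corners at z=45+24
s=2.85
pts=np.array([[63,98],[285,75],[75,245],[298,228]])/s+[140,160]
print("tray rim",plane(c,pts,69).round(1)[:,:2].tolist())
pts=np.array([[419,86],[432,190]])/s+[140,160]
print("rail starts",plane(c,pts,43).round(1)[:,:2].tolist())
```

```text
col> [[119 119 119 114 114 125 131 132 124  82]
 [118 119 118 114 113 124 127 133 124  81]
 [117 118 117 114 112 122 127 133 124  86]
 [117 118 118 116 114 123 128 130 126  96]
 [118 118 117 117 115 123 127 129 127 102]
 [117 119 117 116 118 124 129 132 130 104]
 [119 117 116 117 114 114 122 123 122  96]]
tray rim [[573.3, 266.5], [589.2, 94.4], [459.9, 254.3], [470.0, 85.7]]
rail starts [[584.3, -12.5], [500.4, -20.0]]
```

Run:
```python
from h import *
im=cv2.imread("pics/top0.png").astype(int)
c=eyes.read_camera("top")
for th in (150,165):
  m=((im.min(2)>th)).astype(np.uint8)
  m[:, :140]=0;m[:160]=0;m[275:]=0;m[:,420:]=0
  cs,_=cv2.findContours(m,cv2.RETR_EXTERNAL,cv2.CHAIN_APPROX_NONE)
  for k in cs:
    if cv2.contourArea(k)<60: continue
    cx=k[:,0].mean(0); z=43 if cx[0]>280 else 52
    P=plane(c,k[:,0],z)[:,:2].astype(np.float32)
    r=cv2.minAreaRect(P);b=cv2.boxPoints(r)
    e=max(((b[1]-b[0]),(b[2]-b[1])),key=np.linalg.norm); e=e*(-np.sign(e[1]))
    print(th,cx.round(0),np.round(r[0],1),np.round(r[1],1),"yaw",round(np.degrees(np.arctan2(e[1],e[0])),2))
```

```text
150 [199. 249.] [452.9 184.7] [  6.3 182.4] yaw -85.13
150 [227. 232.] [490.6 125. ] [27.6 56.9] yaw -74.35
150 [338. 222.] [ 510.  -124.7] [ 24.8 209.4] yaw -85.76
150 [154. 222.] [516.1 286.1] [97.   6.6] yaw -175.01
150 [195. 185.] [596.6 196.3] [  6.8 181.4] yaw -85.08
150 [333. 185.] [ 593.8 -120.9] [ 25.1 214.4] yaw -85.75
150 [397. 194.] [ 573.  -262.2] [145.1  11. ] yaw -175.8
165 [200. 250.] [452.1 184.6] [  4.4 182.2] yaw -85.01
165 [337. 222.] [ 509.6 -123. ] [ 23.4 204. ] yaw -85.76
165 [154. 222.] [516. 286.] [96.7  6.1] yaw -175.03
165 [195. 186.] [596.4 196.3] [  6.2 181.1] yaw -85.11
165 [333. 185.] [ 593.6 -120.4] [ 23.6 210.9] yaw -85.77
```

```bash
python3 -m handwheel '[[0,0,0,-1],[0,0,0,-1],[0,0,0,-1],[0,0,0,-1],[0,0,0,-0.55]]' 1 60
python3 -m handwheel '[[-1,-0.97,0,0],[-1,-0.97,0,0],[-1,-0.97,0,0],[-1,-0.97,0,0],[-1,-0.97,0,0]]'
python3 -m handwheel '[[-1,-0.97,0,0],[-1,-0.97,0,0],[-1,-0.97,0,0],[-1,-0.97,0,0],[-1,-0.97,0,0]]'
python3 -m handwheel '[[-1,-0.97,0,0],[-1,-0.97,0,0],[-1,-0.97,0,0],[-1,-0.97,0,0],[-1,-0.97,0,0]]'
python3 -m handwheel '[[-1,-0.97,0,0],[-1,-0.97,0,0],[-1,-0.97,0,0],[0,0,0,0],[0,0,0,0]]'
python3 - <<'E'
from h import *
o=monitor.get_obs();c=eyes.read_camera("wrist");cv2.imwrite("pics/w1.png",c["color"])
print(o["tcp_pos"],o["tool_rot"],o["wrist_force"],o["time_s"],c["tool_from_camera"].round(3).tolist() if hasattr(c["tool_from_camera"],"round") else c["tool_from_camera"])
import pickle;pickle.dump((o,c),open("w1.pkl","wb"))
E
```

```text
time_s: 0.62
tcp_pos: [132.6, 559.3, 230.9]
tool_rot: [-180.0, -0.0, -175.0]
wrist_force: [-0.3, 0.3, 1.5]
opening: 85.4
grasp_force: 0.0
time_s: 1.03
tcp_pos: [241.2, 470.3, 231.1]
tool_rot: [-180.0, -0.0, -175.1]
wrist_force: [0.5, 0.5, -0.4]
opening: 85.4
grasp_force: 0.0
time_s: 1.45
tcp_pos: [349.1, 382.0, 231.1]
tool_rot: [-180.0, -0.0, -175.1]
wrist_force: [-0.2, -0.4, 0.7]
opening: 85.4
grasp_force: 0.0
time_s: 1.87
tcp_pos: [457.0, 293.9, 231.1]
tool_rot: [-180.0, -0.0, -175.1]
wrist_force: [1.0, 0.4, 0.4]
opening: 85.4
grasp_force: 0.0
time_s: 2.28
tcp_pos: [521.7, 241.0, 230.8]
tool_rot: [180.0, -0.1, -175.3]
wrist_force: [0.1, -0.6, 0.3]
opening: 85.3
grasp_force: 0.0
[521.67011567 240.96974986 230.83672845] [ 1.79993590e+02 -5.08445777e-02 -1.75295471e+02] [ 0.06112233 -0.60946026  0.25174043] 2.2833 [[-0.0, -0.957, -0.291, 72.235], [1.0, -0.001, 0.001, -0.779], [-0.001, -0.291, 0.957, -142.128], [0.0, 0.0, 0.0, 1.0]]
```

View pics/w1.png

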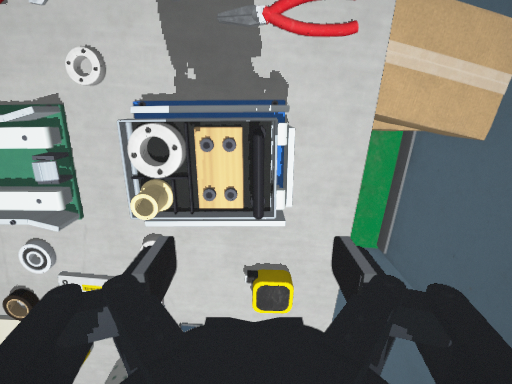

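The wrist view shows the handle bar as a vertical dark band at columns 252–265, rows 125–217. The large ring is at (158,150), the bush at (150,200), and the receiver is on the left with its catch at (45,167).

Run:
```python
from h import *
import pickle;o,c=pickle.load(open("w1.pkl","rb"))
print(c["color"][170,242:290].astype(int).mean(1).round().tolist())
for n,z,p in [("bar",100,[[258,130],[258,171],[258,213]]),("tray rim rear/front",69,[[274,121],[274,217],[121,121],[131,219]]),("rail ends",43,[[60,137],[69,199]]),("catch",50,[[62,168]])]:
    print(n,plane(c,p,z,o).round(1)[:,:2].tolist())
g=cv2.resize(c["color"][95:235,0:300],None,fx=2.6,fy=2.6,interpolation=cv2.INTER_CUBIC)
cv2.imwrite("pics/w1c.png",g)
```

```text
[176.0, 86.0, 55.0, 54.0, 54.0, 55.0, 53.0, 37.0, 33.0, 34.0, 32.0, 37.0, 42.0, 46.0, 51.0, 56.0, 70.0, 62.0, 49.0, 46.0, 45.0, 41.0, 52.0, 52.0, 54.0, 55.0, 54.0, 53.0, 99.0, 116.0, 105.0, 78.0, 125.0, 207.0, 186.0, 148.0, 137.0, 138.0, 138.0, 83.0, 67.0, 78.0, 97.0, 97.0, 99.0, 208.0, 242.0, 243.0]
bar [[470.0, 240.7], [511.8, 244.3], [558.7, 248.4]]
tray rim rear/front [[461.1, 258.2], [574.7, 270.0], [474.3, 88.7], [592.0, 94.2]]
rail ends [[501.2, -2.1], [582.5, 0.0]]
catch [[538.8, 0.8]]
```

View pics/w1c.png

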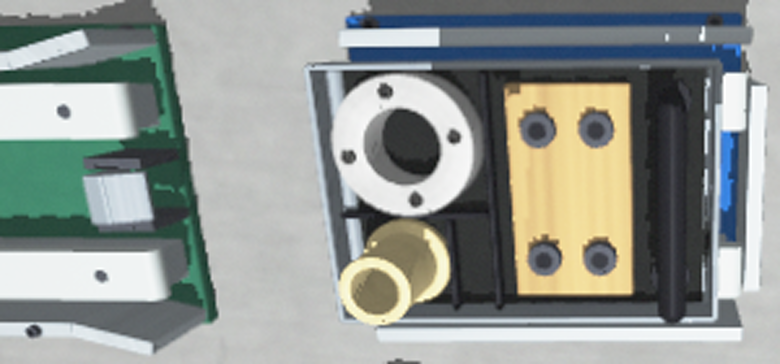

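```bash
python3 -m handwheel '[[0.1,0.2,1,0],[0,0,1,0],[0,0,1,0],[0,0,1,0],[0,0,1,0]]' 1 80
python3 -m handwheel '[[0,0,1,0],[0,0,1,0],[0,0,0.65,0],[0,0,0,0],[0,0,0,0]]'
python3 -m handwheel '[[0,0,0,0],[0,0,0,0],[0,0,0,0],[0,0,0,0],[0,0,0,0]]' -1 80
python3 -m handwheel '[[0,0,0,0],[0,0,0,0],[0,0,0,0],[0,0,0,0],[0,0,0,0]]'
python3 - <<'E'
from h import *
c=eyes.read_camera("wrist");cv2.imwrite("pics/w2.png",c["color"])
E
```

```text
time_s: 2.75
tcp_pos: [517.3, 247.1, 130.5]
tool_rot: [180.0, -0.0, -175.0]
wrist_force: [1.3, 0.3, 0.3]
opening: 85.8
grasp_force: 0.0
time_s: 3.17
tcp_pos: [517.5, 246.4, 77.8]
tool_rot: [-180.0, -0.1, -175.1]
wrist_force: [-0.0, -0.6, -0.3]
opening: 85.3
grasp_force: 0.0
time_s: 3.58
tcp_pos: [519.1, 246.0, 79.1]
tool_rot: [180.0, 0.1, -175.1]
wrist_force: [-0.1, -0.1, -0.1]
opening: 25.5
grasp_force: 0.0
time_s: 4.0
tcp_pos: [519.0, 245.7, 78.9]
tool_rot: [-180.0, 0.0, -175.1]
wrist_force: [-1.3, -1.5, 5.2]
opening: 8.9
grasp_force: 78.0
```

View pics/w2.png

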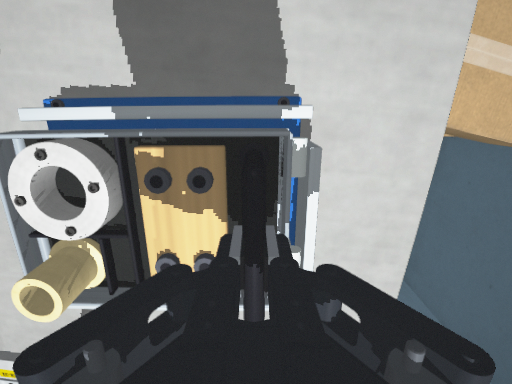

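The gripper holds the bar: the fingers have closed on the handle at about (250,260), and the ring and bush are seated. Now a small press to find the vertical stiffness.

```bash
python3 -m handwheel '[[0,0,0.05,0],[0,0,0,0],[0,0,0,0]]' | grep -E "force|pos"
python3 -m handwheel '[[0,-0.2,0,0],[0,-0.25,0,0],[0,-0.25,0,0]]'
python3 -m handwheel '[[0,0,0,0],[0,0,0,0]]'| grep -E "force|pos"
```

```text
tcp_pos: [519.0, 245.7, 78.9]
wrist_force: [-4.4, -2.2, 10.8]
grasp_force: 79.1
time_s: 4.55
tcp_pos: [521.1, 234.4, 78.9]
tool_rot: [179.7, 0.2, -175.2]
wrist_force: [-0.6, 6.2, 5.7]
opening: 9.7
grasp_force: 78.4
tcp_pos: [521.3, 233.4, 78.9]
wrist_force: [-0.5, 2.8, 6.6]
grasp_force: 78.5
```

```bash
python3 -m handwheel '[[0,-0.2,0.05,0],[0,-0.3,0.02,0],[0,-0.3,0,0],[0,-0.3,0,0],[0,-0.3,0,0]]' | grep -E "force|pos|rot"
python3 -m handwheel '[[0,-0.3,0,0],[0,-0.2,0,0],[0,0,0,0],[0,0,0,0]]'
python3 - <<'E'
from h import *
c=eyes.read_camera("top")
i=c["color"][160:270,140:420]
cv2.imwrite("pics/t2.png",cv2.resize(i,None,fx=2.85,fy=2.85,interpolation=cv2.INTER_CUBIC))
E
```

```text
tcp_pos: [524.9, 207.3, 78.9]
tool_rot: [179.6, 0.4, -175.2]
wrist_force: [-0.4, 8.0, 9.9]
grasp_force: 78.9
time_s: 5.47
tcp_pos: [525.9, 196.3, 78.9]
tool_rot: [179.8, 0.4, -175.2]
wrist_force: [-0.7, 3.6, 10.1]
opening: 9.3
grasp_force: 79.0
```

View pics/t2.png

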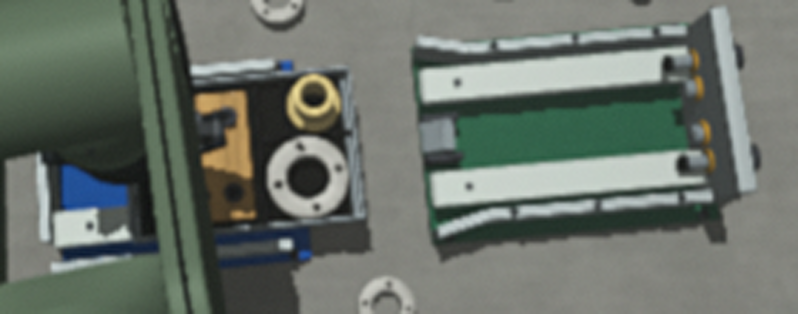

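The tray has moved out level. Its front rim corners are at crop (349,68) and (366,217), and the receiver entry is at about (415–432).

Run:
```python
from h import *
c=eyes.read_camera("top")
f=lambda p,z:plane(c,np.array(p)/2.85+[140,160],z)[:,:2]
a=f([[349,68],[366,217]],69);print(a.round(1).tolist(),"mid",a.mean(0).round(1),np.linalg.norm(a[0]-a[1]))
d=np.array([np.cos(np.radians(-85.76)),np.sin(np.radians(-85.76))]);n=np.array([-d[1],d[0]])
mid=np.array([551.7,-121.7]);O=mid+d*-105.8
print("nose in recv:",(a.mean(0)-O)@d,(a.mean(0)-O)@n)
# guides' tops at z=57, inner edges hand-picked along straight part
g=f([[495,52],[655,38],[518,206],[690,191]],57); print("guides",g.round(1).tolist(),((g-O)@n).round(1))
r=f([[419,70],[421,102],[430,178],[434,207]],43);print("rail starts",((r-O)@d).round(1),((r-O)@n).round(1))
```

```text
[[594.1, 44.3], [477.6, 33.8]] mid [535.8  39.1] 116.95924144648401
nose in recv: -55.70283791610684 -3.9430240419353773
guides [[608.1, -72.4], [617.7, -199.9], [485.5, -84.6], [495.3, -218.1]] [ 59.9  60.  -63.3 -63.3]
rail starts [ 0.7 -0.5  0.1  0.7] [ 53.7  27.4 -34.  -57.1]
```

```bash
python3 -m handwheel '[[-0.02,-0.3,0.03,0.03],[-0.02,-0.3,0.02,0.03],[-0.02,-0.3,0.0,0.03],[-0.02,-0.3,0,0.03],[-0.02,-0.3,0,0.05]]' | grep -E "force|pos|rot"
python3 -m handwheel '[[0,-0.3,0,0],[0,-0.3,0,0],[0,0,0,0],[0,0,0,0]]'
python3 - <<'E'
from h import *
for n in("top","scene"):
  c=eyes.read_camera(n);cv2.imwrite(f"pics/{n}3.png",c["color"])
a=cv2.imread("pics/top3.png")[160:270,200:420];b=cv2.imread("pics/scene3.png")[150:340,150:400]
a=cv2.resize(a,None,fx=3,fy=3,interpolation=2)[:,:];b=cv2.resize(b[20:130,0:220],None,fx=3,fy=3,interpolation=2)
cv2.imwrite("pics/c3.png",cv2.resize(np.vstack([a,b]),(600,600)) if 0 else np.vstack([a,b])[:600])
E
```

```text
tcp_pos: [531.1, 168.1, 78.9]
tool_rot: [179.6, 0.5, -175.9]
wrist_force: [-0.6, 9.5, 14.1]
grasp_force: 79.3
time_s: 6.32
tcp_pos: [532.2, 154.8, 78.9]
tool_rot: [179.7, 0.5, -175.9]
wrist_force: [-1.2, 4.9, 14.6]
opening: 9.4
grasp_force: 79.4
```

View pics/c3.png

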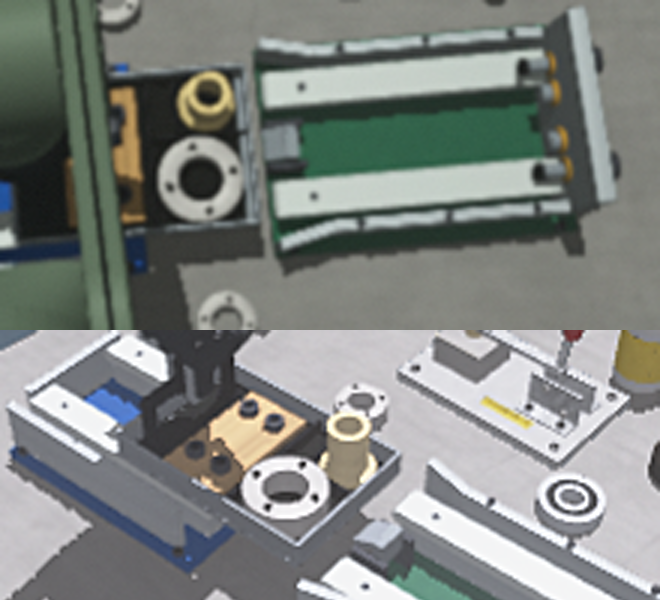

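The tray is level. Its front rim corners are at (245,70) and (262,222) in the upper panel, just short of the receiver entry at columns 260–275, and the ring and bush are seated.

Run:
```python
from h import *
c=eyes.read_camera("top")
f=lambda p,z:plane(c,np.array(p)/3+[200,160],z)[:,:2]
a=f([[245,68],[261,222]],69)
d=np.array([np.cos(np.radians(-85.76)),np.sin(np.radians(-85.76))]);n=np.array([-d[1],d[0]])
O=np.array([551.7,-121.7])-105.8*d
print("nose",((a-O)@d).round(1),((a-O)@n).round(1))
g=f([[345,52],[515,39],[365,217],[540,202]],57);print(((g-O)@n).round(1))
```

```text
nose [-13.7 -14.1] [ 53.5 -61.4]
[ 61.8  60.4 -63.4 -63.6]
```

```bash
python3 -m handwheel '[[-0.04,-0.25,0,0],[-0.04,-0.25,0,0],[-0.04,-0.25,0,0],[0,-0.25,0,0],[0,-0.25,0,0]]' | grep -E "force|pos|rot"
python3 -m handwheel '[[0,-0.25,0,0],[0,-0.25,0,0],[0,-0.25,0,0],[0,-0.25,0,0]]' | grep -E "force|pos|rot"
```

```text
tcp_pos: [536.7, 131.8, 79.5]
tool_rot: [179.6, 0.6, -175.9]
wrist_force: [-1.2, 10.6, 17.8]
grasp_force: 79.8
tcp_pos: [538.1, 111.2, 79.1]
tool_rot: [179.6, 0.6, -175.9]
wrist_force: [-1.0, 9.2, 15.2]
grasp_force: 79.5
```

```bash
python3 -m handwheel '[[0,-0.25,0,0],[0,-0.25,0,0],[0,-0.25,-0.02,0],[0,-0.25,-0.02,0],[0,-0.25,0,0]]' | grep -E "force|pos|rot"
python3 -m handwheel '[[0,-0.25,0,0],[0,-0.25,0,0],[0,-0.25,0,0],[0,0,0,0],[0,0,0,0]]' | grep -E "force|pos|rot"
python3 - <<'E'
from h import *
for n in("top","scene"):
  c=eyes.read_camera(n);cv2.imwrite(f"pics/{n}4.png",c["color"])
a=cv2.imread("pics/top4.png")[160:260,200:420];b=cv2.imread("pics/scene4.png")[170:330,180:400]
cv2.imwrite("pics/c4.png",np.hstack([cv2.resize(a,(440,200)),cv2.resize(b,(440,320))[:200]]) if 0 else np.vstack([cv2.resize(a,(594,270),interpolation=2),cv2.resize(b,(594,320),interpolation=2)]))
E
```

```text
tcp_pos: [538.9, 85.5, 78.8]
tool_rot: [179.7, 0.4, -175.9]
wrist_force: [-0.5, 8.4, 12.8]
grasp_force: 79.2
tcp_pos: [539.9, 69.4, 78.6]
tool_rot: [179.8, 0.4, -175.9]
wrist_force: [-0.0, 4.3, 11.2]
grasp_force: 79.1
```

View pics/c4.png

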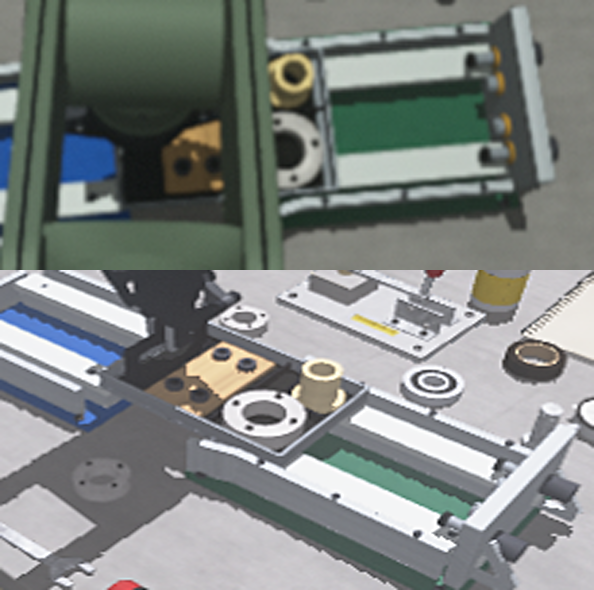

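The tray bridges level and its nose is inside the straight channel, with the front rim at (330,130) in the upper panel. The ring and bush are seated.

```bash
python3 -m handwheel '[[0,-0.2,0,0],[0,-0.2,0,0],[0,-0.2,0,0],[0,-0.2,0,0],[0,-0.2,0,0]]' | grep -E "force|pos|rot"
python3 -m handwheel '[[0,-0.25,0,0],[0,-0.25,0,0],[0,-0.25,0,0],[0,-0.25,0,0],[0,-0.25,0,0]]' | grep -E "force|pos|rot"
python3 -m handwheel '[[0,-0.25,0,0],[0,-0.25,0,0],[0,-0.25,0,0],[0,-0.25,0,0],[0,-0.25,0,0]]' | grep -E "force|pos|rot"
```

```text
tcp_pos: [539.2, 49.0, 76.5]
tool_rot: [179.8, 0.1, -175.8]
wrist_force: [-0.1, 5.7, 7.6]
grasp_force: 78.9
tcp_pos: [541.3, 24.2, 76.9]
tool_rot: [179.8, 0.2, -175.9]
wrist_force: [-0.3, 6.5, 9.1]
grasp_force: 79.0
tcp_pos: [543.1, -0.8, 76.9]
tool_rot: [179.8, 0.1, -175.9]
wrist_force: [-0.3, 6.9, 8.9]
grasp_force: 79.1
```

```bash
python3 -m handwheel '[[0,-0.25,0,0],[0,-0.25,0,0],[0,-0.25,-0.02,0],[0,-0.25,0,0],[0,-0.25,0,0]]' | grep -E "force|pos|rot"
python3 -m handwheel '[[0,-0.25,0,0],[0,-0.2,0,0],[0,-0.2,0,0],[0,0,0,0],[0,0,0,0]]' | grep -E "force|pos|rot"
```

```text
tcp_pos: [544.5, -25.9, 76.9]
tool_rot: [179.9, 0.1, -175.9]
wrist_force: [0.3, 6.3, 8.2]
grasp_force: 79.0
tcp_pos: [545.5, -39.8, 76.9]
tool_rot: [179.9, 0.1, -175.9]
wrist_force: [-0.7, 1.8, 7.6]
grasp_force: 78.9
```

```bash
python3 -m handwheel '[[0,-0.1,0,0],[0,-0.1,0,0],[0,-0.1,0,0],[0,-0.1,0,0],[0,-0.1,0,0]]' | grep -E "force|pos|rot"
python3 -m handwheel '[[0,-0.1,0,0],[0,-0.1,0,0],[0,0,0,0]]' | grep -E "force|pos|rot"
```

```text
tcp_pos: [546.1, -48.6, 76.9]
tool_rot: [179.8, 0.1, -175.8]
wrist_force: [-0.4, 7.3, 7.7]
grasp_force: 79.0
tcp_pos: [546.2, -51.7, 76.9]
tool_rot: [179.7, 0.1, -175.9]
wrist_force: [-0.5, 8.5, 8.5]
grasp_force: 79.2
```

```bash
python3 -m handwheel '[[0,-0.05,0,0],[0,-0.05,0,0],[0,-0.05,0,0],[0,-0.05,0,0],[0,0,0,0]]' | grep -E "wrist_force|pos|rot"
python3 -m handwheel '[[0,-0.05,0,0],[0,-0.05,0,0],[0,-0.05,0,0],[0,0,0,0]]' | grep -E "wrist_force|pos|rot"
```

```text
tcp_pos: [546.2, -54.0, 76.9]
tool_rot: [179.6, 0.0, -175.9]
wrist_force: [-0.9, 13.8, 11.1]
tcp_pos: [546.4, -56.3, 76.9]
tool_rot: [179.5, 0.0, -175.9]
wrist_force: [-2.2, 14.6, 11.5]
```

```bash
python3 -m handwheel '[[0,-0.05,-0.02,0],[0,-0.05,0,0],[0,-0.05,0,0],[0,0,0,0]]' | grep -E "wrist_force|pos|rot"
python3 -m handwheel '[[0,-0.05,0,0],[0,-0.03,0,0],[0,0,0,0]]' | grep -E "wrist_force|pos|rot"
python3 - <<'E'
from h import *
for n in("top","scene"):
  c=eyes.read_camera(n);cv2.imwrite(f"pics/{n}5.png",c["color"])
a=cv2.imread("pics/top5.png")[165:255,270:420];b=cv2.imread("pics/scene5.png")[190:340,220:400]
cv2.imwrite("pics/c5.png",np.vstack([cv2.resize(a,(500,300),interpolation=2),cv2.resize(b,(500,300),interpolation=2)]))
E
```

```text
tcp_pos: [546.5, -58.8, 76.9]
tool_rot: [179.5, 0.0, -175.9]
wrist_force: [-0.5, 16.5, 9.2]
tcp_pos: [546.6, -60.0, 76.9]
tool_rot: [179.4, 0.0, -175.9]
wrist_force: [0.3, 18.4, 9.6]
```

View pics/c5.png

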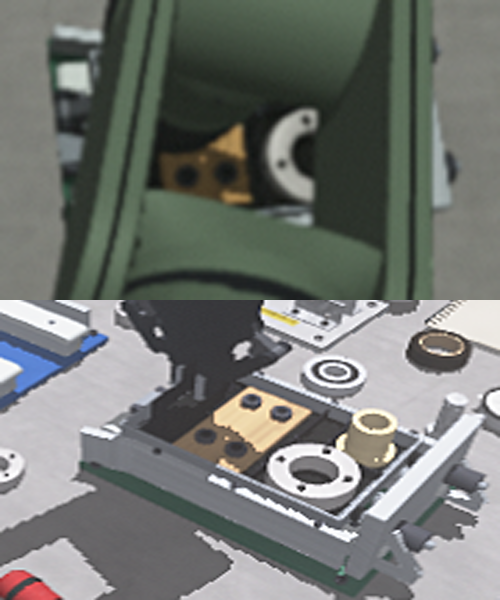

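The tray is nearly home: the ring and bush are seated and the nose is close to the back plate. I'll press on in half-millimetres.

```bash
python3 -m handwheel '[[0,-0.04,-0.02,0],[0,-0.03,0,0],[0,0,0,0],[0,0,0,0]]' | grep -E "wrist_force|pos|rot"
python3 -m handwheel '[[0,-0.04,0,0],[0,-0.03,0,0],[0,0,0,0],[0,0,0,0]]' | grep -E "wrist_force|pos|rot"
```

```text
tcp_pos: [546.6, -61.2, 76.9]
tool_rot: [179.4, 0.0, -175.9]
wrist_force: [0.9, 17.0, 8.9]
tcp_pos: [546.7, -62.2, 76.9]
tool_rot: [179.4, 0.0, -175.9]
wrist_force: [0.6, 18.8, 8.0]
```

```bash
python3 -m handwheel '[[0,-0.04,0,0],[0,-0.03,0,0],[0,0,0,0],[0,0,0,0]]' | grep -E "wrist_force|pos|rot"
python3 - <<'E'
from h import *
c=eyes.read_camera("wrist");cv2.imwrite("pics/w5.png",c["color"])
E
```

```text
tcp_pos: [546.8, -63.3, 76.9]
tool_rot: [179.3, 0.0, -175.9]
wrist_force: [0.4, 20.1, 8.3]
```

View pics/w5.png

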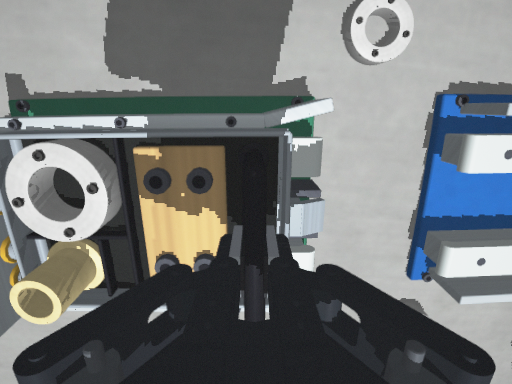

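The catch shows at about (305,217), just behind the tray's rear wall at column 290, and it may already be up. I'll go on gently until I feel the stops.

```bash
python3 -m handwheel '[[0,-0.04,0,0],[0,0,0,0],[0,0,0,0]]' | grep -E "wrist_force|pos|rot"
python3 -m handwheel '[[0,-0.04,0,0],[0,0,0,0],[0,0,0,0]]' | grep -E "wrist_force|pos|rot"
```

```text
tcp_pos: [546.8, -63.3, 76.9]
tool_rot: [179.3, 0.0, -175.9]
wrist_force: [0.2, 21.5, 8.4]
tcp_pos: [546.8, -63.4, 76.9]
tool_rot: [179.2, 0.0, -175.9]
wrist_force: [0.2, 24.9, 9.6]
```

Stops felt at y = −63.3. I'll back off while still gripping, to test whether the catch holds.

```bash
python3 -m handwheel '[[0,0.1,-0.03,0],[0,0.1,0,0],[0,0.05,0,0],[0,0,0,0],[0,0,0,0]]' | grep -E "wrist_force|pos|rot"
python3 -m handwheel '[[0,0.08,0,0],[0,0,0,0],[0,0,0,0]]' | grep -E "wrist_force|pos|rot"
```

```text
tcp_pos: [546.7, -63.0, 76.9]
tool_rot: [179.7, 0.0, -175.8]
wrist_force: [3.0, 10.6, 3.1]
tcp_pos: [546.7, -62.0, 76.9]
tool_rot: [179.7, 0.0, -175.8]
wrist_force: [2.0, 9.7, 1.8]
```

```bash
python3 -m handwheel '[[0,0.1,0,0],[0,0.05,0,0],[0,0,0,0],[0,0,0,0]]' | grep -E "wrist_force|pos|rot"
python3 -m handwheel '[[0,0.05,0,0],[0,0.05,0,0],[0,0,0,0],[0,0,0,0]]' | grep -E "wrist_force|pos|rot"
```

```text
tcp_pos: [546.5, -60.2, 76.9]
tool_rot: [179.8, 0.0, -175.8]
wrist_force: [2.3, 6.4, 1.2]
tcp_pos: [546.5, -60.1, 77.0]
tool_rot: [-180.0, 0.0, -175.8]
wrist_force: [4.1, 0.8, -2.9]
```

The tray stopped 3 mm off the stops, so the catch carries it. Now I'll release and rise.

```bash
python3 -m handwheel '[[0.03,0,0.02,0],[0,0,0,0]]' | grep -E "wrist_force|pos|rot"
python3 -m handwheel '[[0,0,0,0],[0,0,0,0],[0,0,0,0],[0,0,0,0],[0,0,0,0]]' 0.3 20
python3 -m handwheel '[[0,0,-0.3,0],[0,0,-0.5,0],[0,0,-1,0],[0,0,-1,0],[0,0,-1,0]]'
python3 -m handwheel '[[0,0,-1,0],[0,0,-1,0],[0,0,-1,0],[0,1,-1,0],[0,1,0,0]]'
python3 -m handwheel '[[0,1,0,0],[0,1,0,0],[0,0,0,0],[0,0,0,0]]'
python3 - <<'E'
from h import *
for n in("wrist","scene"):
  c=eyes.read_camera(n);cv2.imwrite(f"pics/{n}6.png",c["color"])
a=cv2.imread("pics/wrist6.png")[:300];b=cv2.imread("pics/scene6.png")[190:340,220:400]
cv2.imwrite("pics/c6.png",np.vstack([a,cv2.resize(b,(512,300),interpolation=2)]))
E
```

```text
tcp_pos: [546.4, -60.1, 77.0]
tool_rot: [-180.0, 0.1, -175.8]
wrist_force: [5.3, 0.4, -3.5]
time_s: 15.8
tcp_pos: [545.2, -59.9, 77.0]
tool_rot: [180.0, -0.1, -175.8]
wrist_force: [0.3, -0.2, 0.3]
opening: 55.9
grasp_force: 0.0
time_s: 16.22
tcp_pos: [545.7, -59.8, 154.9]
tool_rot: [-180.0, 0.0, -175.8]
wrist_force: [0.5, 0.1, 0.5]
opening: 55.8
grasp_force: 0.0
time_s: 16.63
tcp_pos: [545.9, -20.8, 239.7]
tool_rot: [-179.8, 0.6, -175.9]
wrist_force: [2.0, 0.1, 1.1]
opening: 55.3
grasp_force: 0.0
time_s: 16.97
tcp_pos: [539.9, 20.6, 234.2]
tool_rot: [-180.0, 0.1, -175.7]
wrist_force: [-0.3, -0.3, -0.4]
opening: 55.4
grasp_force: 0.0
```

View pics/c6.png

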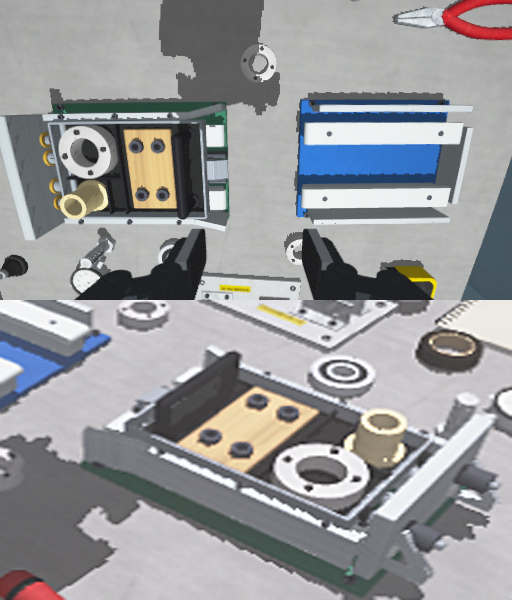

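The tray is home: its rear wall is at column 207 with the catch up behind it at (217,170). The ring and bush are in their pockets and the arm is clear.

```bash
python3 -c "
from bench import robot;print(robot.finish_job())"
```

```text
the job is handed in; nothing more can be done
None
```

The tray is home in the receiver with the catch up behind it, the die ring and bush are in their pockets, and the arm is clear; I handed the job in at about 17 s, and no verdict came back.

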